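Two jars into the free cells of the brush rack

TASK

Tidy the shelf top: stand the glass jar with the steel lid and the plastic storage jar with the twist cap upright in the two free cells of the white rack, one jar per cell, either way round. The free cells are the ones with nothing but a cork mat in them; set the jars down gently on the mats and do not let them tip over or fall on the way.

Things in the scene. Friction and masses are not known exactly. Their poses are not given: they have to be found in the camera images.
- glass_jar: Closed wide-mouth glass jar, flat steel lid, 106 mm tall, 0.22 to 0.45 kg: one straight cylinder 60 mm across, the lid (top 17 mm) as wide as the body. Origin at the centre of its underside, z up its axis. Stands on the table to the robot's right near the storage jar, an open glass tumbler (90 mm tall) and a slim blue bottle (150 mm tall), centres at least 100 mm apart.
- storage_jar: Closed wide-mouth storage jar of blue plastic, 114 mm tall, 0.17 to 0.35 kg: one straight cylinder 62 mm across, the ribbed twist cap (top 22 mm) as wide as the body. Origin at the centre of its underside, z up its axis. Stands on the table in the same group as the glass jar; the slim bottle nearby is blue too, but taller, with a narrow neck.
- mat_a: Cork mat 92 x 92 x 3 mm, fixed in the middle of the floor of a free cell of the white slotted rack. Origin at the centre of its underside, 3 mm above the table; z up; x, y along the cell's sides. The rack is fixed, 214 x 319 x 45 mm high along the mat's x, y, z: 2 x 3 cells, each 101 x 101 mm inside, walls 4 mm thick and 45 mm high above the table.
- mat_b: Same cork mat (top 3 mm above its origin) in the other free cell of the same rack. Which two cells are free varies; the other four hold three small brushes lying bristle-up (tops 46 mm above the table) and a flat tin. The rack stands within 12 degrees of square. Either jar may go on either mat.
Not all that is in view belongs to the job. Leave any pink or turquoise look-alike of the storage_jar alone.

How it is judged:
By the outcome, as a careful person would: the job done as asked, in the order asked, and still so for the second after the job is handed in, with the robot touching nothing.
It also fails if it takes over 58 s, if anything falls off the work surface, if the arm or the gripper's body presses on something with over 40 N, if the wrist force passes 120 N, or if a joint passes its speed limit or range.

ROBOT

A 6-joint arm with a two-finger parallel gripper is mounted at the origin on the work surface. World frame = base frame: x ahead of the robot, y to its left, z up, the work surface at z = 0. Lengths are in m, angles in rad, forces in N, time in s.
With the tool pointing down it reaches from about 0.35 to 0.85 m from the base axis. Payload 8.1 kg.
Tool frame: the origin (TCP) lies at the very end of the fingers, on their centre line; the grasp point (between the pads) lies 19 mm behind it; z points along the fingers, y is the direction in which the jaws open and shut (so a half turn about z gives the same grasp; the last joint's range is limited). The gripper opens to 85 mm and grips with 20 to 120 N. Pads are 22 mm wide; open, the fingers measure 114 mm over their backs; the gripper's body (76 mm by 85 mm) begins 54 mm behind the grasp point. The pads swing forward as they close: fully open they stand 13 mm farther back than shut.
Start: joints at [-1.331, 0.13, 1.488, -0, 1.523, -0.085], TCP at [0.191, -0.569, 0.231] pointing down, gripper open.
Joint ranges: [-2.96, 2.96], [-0.89, 2.26], [0.02, 2.5], [-1.34, 4.48], [0, 2.73], [-2.66, 2.66]. Speed limits (rad/s): [2.39, 2.39, 2.79, 3.14, 3.14, 3.14].

INTERFACE

Orientations are given as a unit quaternion [x, y, z, w].
In Python, from cell import robot gives the robot as it stands. The module is installed in compiled form; this text tells all that it offers.
- The arm moves only by the shell command python3 -m creep 'ROWS' [FORCE]. ROWS is JSON, one flat list of numbers, 7 for each row, row after row: the closure in counts, from 0 (fully open) to 255 (shut), then the shift along the tool's x, y, z in m, then the turn, a rotation vector about the tool's x, y, z in rad. In form: [hand, dx, dy, dz, ax, ay, az, hand, dx, dy, dz, ax, ay, az, ...]. A call has 1 to 10 rows; each row is the pose to reach, as a shift and turn from the pose commanded when the call began, along the tool's axes at that moment; what a row does not reach only later rows make up. A row lasts 1/8 s, in which the tool goes at most 62.5 mm and 10.7 degrees, less where a joint would pass 70% of its speed; a pose out of reach is approached as far as the arm can. A call with a gripper value outside its range is refused whole. The fingers move at their own pace and stop on an object; FORCE is the grip in N (left out, the last holds). Time passes only in rows, so rows that repeat a pose let the fingers close. It gives the time, the measured TCP pose, the force and the opening at its end, in the units of the state.
- robot.sense(): the state, without advancing time (a new reading comes with each control period).
- robot.camera(name): name is "scene" or "top" or "wrist"; returns a dict with "image" (384x512x3 uint8, red, green, blue), "fovy" (degrees; the focal length in pixels is half the picture's height over the tangent of half this angle, whatever the lens; pixels are square), "cx", "cy" (the principal point, pixels), "extrinsics" (4x4, takes a point from camera to world coordinates). Camera axes: x right, y down, z forward; pixel columns grow to the right and rows downward; lengths in m; the calibration is good to about 2 mm. A picture is of the moment at which its call begins. There is no depth.
- robot.close_job(): hands the job in, once; it reports no verdict.
Trained networks look in the newest picture that a camera, given by its name, has taken for a name from the list of things; names that differ only in an ending like _2 or _b are one class to them, and where a whole thing is asked for, a point or a joint stands for the part that bears it (a point fixed in the world has none). Each returns a list of dicts, best first, with "conf" (0 to 1); they miss things now and then, are a little off and sometimes report something else, mostly with a low value. They report only what shows in the picture. A call takes as long as a camera call. They do not tell look-alikes from the thing itself.
- robot.look_for(label, camera): "rect" ([centre column, centre row, width, height] in pixels, round what is visible of it).
- robot.masks_of(label, camera): "pixels" (384x512 bool, what is visible of it) and "rect" ([centre column, centre row, width, height] in pixels, round what is visible of it).
- robot.mark_of(label, camera): "centre" ([row, column] in pixels: a listed point, or the origin of a listed thing).
The state is a dict: "t": time; "qpos": joint angles; "dq": joint speeds; "tau": joint torques, N m; "ee_pos": TCP position; "orientation": TCP orientation; "wrist_force": force on the tool from outside, world axes, zero at the start; "moment": the same for the moment, N m; "grip_width": opening from 0.0 (shut) to 1.0 (fully open).
Only numpy, scipy, OpenCV 4.12 (cv2) and the standard library are available. Lean on these libraries where they do the work, as an engineer would, in place of code of your own. Each camera call takes 0.05 s, during which the arm holds its last target.

## Working session

There is one attempt and no reset: what is moved stays moved. The work goes in short steps, Python scripts to look and compute and a shell command to move; the robot and the scene stay as the last step left them, time stands still between calls to the robot, and variables do not carry over. Pictures are saved under pics/ and viewed, and the job is handed in when it is done.

```bash
mkdir -p pics; cat > h.py <<'E'
import numpy as np, cv2
from cell import robot
from scipy.spatial.transform import Rotation as R
def save(c,n): cv2.imwrite(f'pics/{n}.png',c['image'][:,:,::-1])
def ray(c,u,v):
    f=c['image'].shape[0]/2/np.tan(np.radians(c['fovy'])/2)
    T=np.array(c['extrinsics']); d=T[:3,:3]@np.array([(u-c['cx'])/f,(v-c['cy'])/f,1]); return T[:3,3],d
def atz(c,u,v,z):
    o,d=ray(c,u,v); return o+d*(z-o[2])/d[2]
def proj(c,p):
    f=c['image'].shape[0]/2/np.tan(np.radians(c['fovy'])/2)
    T=np.array(c['extrinsics']); q=T[:3,:3].T@(np.array(p)-T[:3,3]); return q[0]/q[2]*f+c['cx'],q[1]/q[2]*f+c['cy']
E
python3 - <<'E'
from h import *
np.set_printoptions(precision=4,suppress=True)
s=robot.sense();print(s)
for n in ['top','scene','wrist']:
    c=robot.camera(n);save(c,n+'0');print(n,c['fovy'],c['cx'],c['cy'],np.array(c['extrinsics']))
    for l in ['glass_jar','storage_jar','mat_a']:
        for d in robot.masks_of(l,n): print(l,d['conf'],d['rect'])
        for d in robot.mark_of(l,n):
            r,q=d['centre'];print('  mark',l,d['conf'],r,q,atz(c,q,r,0.003 if 'mat' in l else 0))
E
```

```text
{'t': 0.0, 'qpos': array([-1.3314,  0.1311,  1.4893, -0.    ,  1.523 , -0.0854]), 'dq': array([ 0.0014, -0.0006, -0.0007, -0.0009, -0.    ,  0.0015]), 'tau': array([  0.001 , -56.9406, -50.055 ,  -0.0002,   0.0149,   0.    ]), 'ee_pos': array([ 0.1914, -0.5681,  0.2303]), 'orientation': array([ 0.9868,  0.1617, -0.0001, -0.0009]), 'wrist_force': array([0.2023, 0.9571, 0.0127]), 'moment': array([-0.0092,  0.0155, -0.0033]), 'grip_width': 0.9953897856894625}
top 52.67690336817784 254.8192311793985 191.71305605947796 [[ 0.0129 -0.9964  0.0835  0.4857]
 [-0.9998 -0.0139 -0.0114 -0.0567]
 [ 0.0125 -0.0834 -0.9964  0.8708]
 [ 0.      0.      0.      1.    ]]
glass_jar 0.56 [380.1, 243.2, 45.8, 32.3]
  mark glass_jar 0.82 242.4 368.6 [ 0.4485 -0.3227  0.    ]
storage_jar 0.85 [320.1, 179.1, 36.1, 34.1]
storage_jar 0.78 [267.4, 176.9, 32.7, 35.4]
storage_jar 0.57 [270.1, 229.6, 28.9, 32.1]
  mark storage_jar 0.97 227.9 272.9 [ 0.478  -0.1082  0.    ]
  mark storage_jar 0.7 178.0 264.9 [ 0.5901 -0.0891  0.    ]
  mark storage_jar 0.69 183.8 312.2 [ 0.5785 -0.1962  0.    ]
mat_a 0.81 [150.7, 2
[... 465 characters left out ...]
storage_jar 0.85 [184.4, 171.9, 38.5, 63.6]
storage_jar 0.79 [253.5, 165.2, 34.4, 63.0]
storage_jar 0.62 [221.7, 194.6, 33.8, 62.9]
  mark storage_jar 0.89 185.6 250.6 [ 0.4766 -0.1047  0.    ]
  mark storage_jar 0.7 211.9 222.4 [ 0.5811 -0.0995  0.    ]
  mark storage_jar 0.59 190.0 188.2 [ 0.57   -0.2084  0.    ]
mat_a 0.86 [411.5, 302.4, 64.7, 64.1]
mat_a 0.72 [360.4, 237.5, 58.9, 48.6]
  mark mat_a 0.89 302.6 414.1 [0.5701 0.2881 0.003 ]
  mark mat_a 0.89 236.9 357.9 [0.4879 0.157  0.003 ]
wrist 58.92800360948863 255.50971737023582 193.0287990292234 [[ 0.3196 -0.9047 -0.2818  0.2644]
 [-0.9476 -0.3052 -0.0949 -0.5445]
 [-0.0001  0.2974 -0.9548  0.3735]
 [ 0.      0.      0.      1.    ]]
```

View pics/top0.png

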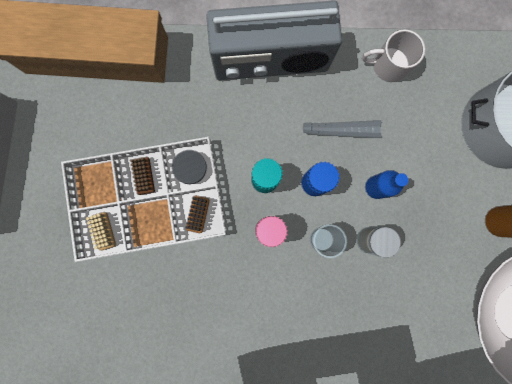

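View pics/scene0.png

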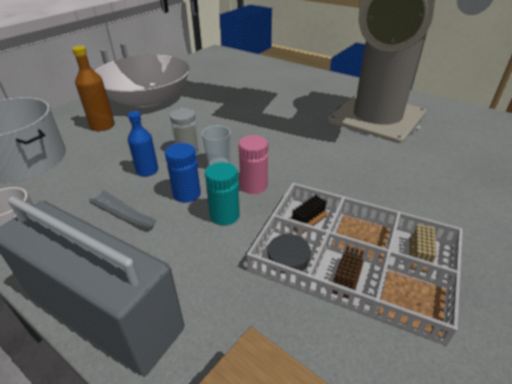

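```bash
python3 - <<'E'
from h import *
from scipy.optimize import minimize
np.set_printoptions(precision=4,suppress=True)
def sil(c,x,y,r,h):
    a=np.linspace(0,2*np.pi,60)
    P=[proj(c,(x+r*np.cos(t),y+r*np.sin(t),z)) for z in (0,h) for t in a]
    hu=cv2.convexHull(np.array(P,np.float32))
    m=np.zeros((384*4,512*4),np.uint8);cv2.fillConvexPoly(m,np.round(hu*4+1.5).astype(np.int32),1);return m
for n in ['top','scene']:
    c=robot.camera(n)
    for l,r,h,g in [('glass_jar',.03,.106,(.456,-.318)),('storage_jar',.031,.114,(.574,-.203))]:
        best=None
        for d in robot.masks_of(l,n):
            M=np.kron(d['pixels'].astype(np.uint8),np.ones((4,4),np.uint8))
            def cost(p):
                s=sil(c,p[0],p[1],r,h); return 1-(s&M).sum()/((s|M).sum())
            o=minimize(cost,g,method='Nelder-Mead',options=dict(initial_simplex=[g,(g[0]+.01,g[1]),(g[0],g[1]+.01)],xatol=1e-4,fatol=1e-4))
            print(n,l,d['conf'],o.x,o.fun)
c=robot.camera('top')
im=c['image'][120:270,50:250];cv2.imwrite('pics/rack.png',cv2.resize(im[:,:,::-1],None,fx=4,fy=4,interpolation=cv2.INTER_CUBIC))
im=c['image'][150:270,240:420];cv2.imwrite('pics/jars.png',cv2.resize(im[:,:,::-1],None,fx=4,fy=4,interpolation=cv2.INTER_CUBIC))
for d in robot.masks_of('mat_a','top'):
    k=cv2.findContours(d['pixels'].astype(np.uint8),cv2.RETR_EXTERNAL,cv2.CHAIN_APPROX_NONE)[0]
    k=max(k,key=cv2.contourArea)
    w=np.array([atz(c,*q[0],.006)[:2] for q in k],np.float32);print('mat',cv2.minAreaRect(w),cv2.contourArea(k))
E
```

```text
top glass_jar 0.84 [ 0.4545 -0.3226] 0.05362223681330702
top storage_jar 0.94 [ 0.5817 -0.2005] 0.035514356227051125
top storage_jar 0.71 [ 0.574 -0.203] 1.0
top storage_jar 0.63 [ 0.574 -0.203] 1.0
scene glass_jar 0.7 [ 0.4497 -0.3304] 0.25168395167325996
scene storage_jar 0.77 [ 0.5809 -0.2033] 0.04104358892777604
scene storage_jar 0.73 [ 0.5872 -0.0892] 0.03489172612341973
scene storage_jar 0.67 [ 0.574 -0.203] 1.0
mat ((0.5704001188278198, 0.29167845845222473), (0.09029700607061386, 0.08465752005577087), 10.50432300567627) 1418.0
mat ((0.4866577982902527, 0.16501155495643616), (0.09384839236736298, 0.08924132585525513), 11.11119556427002) 1610.0
```

View pics/rack.png

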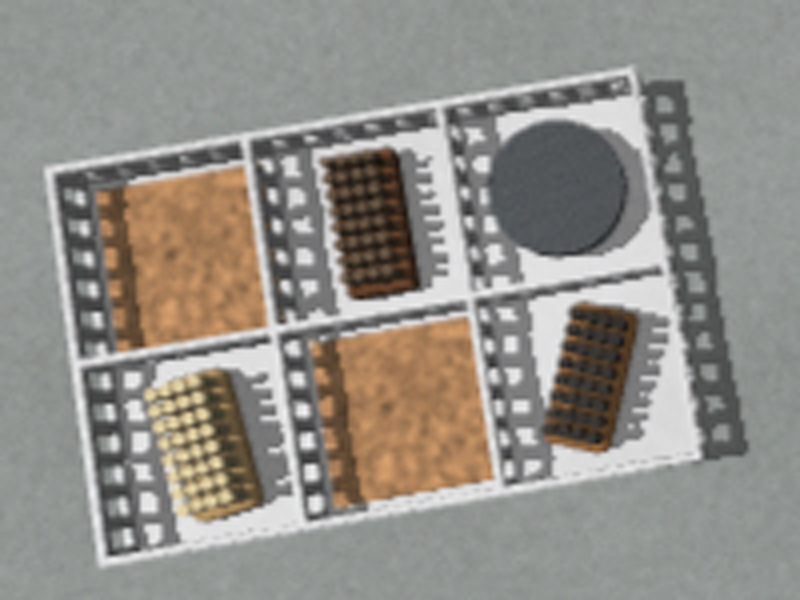

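View pics/jars.png

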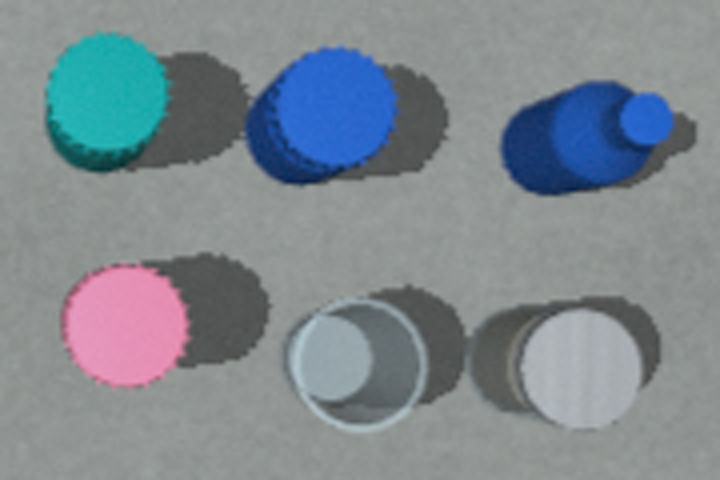

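```bash
python3 - <<'E'
from h import *
from scipy.optimize import least_squares
np.set_printoptions(precision=4,suppress=True)
c=robot.camera('top')
f=lambda u,v,ox,oy,z:atz(c,(u+.5)/4-.5+ox,(v+.5)/4-.5+oy,z)
print('blue',f(336,108,240,150,.114),'steel',f(582,368,240,150,.106),'bottle cap',f(647,118,240,150,.15),'tumbler',f(358,365,240,150,.09))
co=[f(45,167,50,120,.045)[:2],f(634,68,50,120,.045)[:2],f(102,566,50,120,.045)[:2],f(702,460,50,120,.045)[:2]]
print(np.array(co)); loc=np.array([(.107,.1595),(.107,-.1595),(-.107,.1595),(-.107,-.1595)])
def P(p,l):
    C,S=np.cos(p[2]),np.sin(p[2]); return np.array([C*l[:,0]-S*l[:,1]+p[0],S*l[:,0]+C*l[:,1]+p[1]]).T
o=least_squares(lambda p:(P(p,loc)-co).ravel(),[.52,.19,0]);print(o.x,o.fun)
print('mats',P(o.x,np.array([(.0525,.105),(-.0525,0)])))
im=cv2.resize(c['image'][:,:,::-1],None,fx=1.5,fy=1.5)
for q in P(o.x,loc): u,v=proj(c,(*q,.045));cv2.circle(im,(int(u*1.5),int(v*1.5)),3,(0,0,255),1)
# wrist: jaw dir
s=robot.sense();print(R.from_quat(s['orientation']).as_matrix())
E
```

```text
blue [ 0.5809 -0.2005  0.114 ] steel [ 0.4549 -0.3229  0.106 ] bottle cap [ 0.5737 -0.3401  0.15  ] tumbler [ 0.4544 -0.2158  0.09  ]
[[ 0.6142  0.3492]
 [ 0.6729  0.0362]
 [ 0.4039  0.3081]
 [ 0.463  -0.0045]]
[0.5385 0.1722 0.188 ] [-0.0004 -0.0003  0.0005 -0.0006 -0.0003  0.0008  0.0002  0.0001]
mats [[0.5704 0.2852]
 [0.4869 0.1624]]
[[ 0.9477  0.3191 -0.    ]
 [ 0.3191 -0.9477  0.    ]
 [-0.     -0.     -1.    ]]
```

```bash
python3 -m creep '[0,0.03,-0.014,0,0,0,0, 0,0.08,-0.036,0,0,0,0, 0,0.13,-0.059,0,0,0,0, 0,0.18,-0.082,0,0,0,0, 0,0.23,-0.104,0,0,0,0, 0,0.28,-0.127,0,0,0,0, 0,0.315,-0.143,0,0,0,0, 0,0.328,-0.149,0,0,0,0, 0,0.328,-0.149,0,0,0,0, 0,0.328,-0.149,0,0,0,0]'
cat >> h.py <<'E'
def delta(p):
    s=robot.sense(); M=R.from_quat(s['orientation']).as_matrix(); d=M.T@(np.array(p)-s['ee_pos'])
    print('t',s['t'],'ee',np.round(s['ee_pos'],4),'F',np.round(s['wrist_force'],1),'grip',round(s['grip_width'],3),'delta tool',np.round(d,4),'zaxis',np.round(M[:,2],4),'q',np.round(s['qpos'],2))
E
python3 - <<'E'
from h import *
delta((.4547,-.3227,.053))
c=robot.camera('wrist');save(c,'w1')
print(proj(c,(.4547,-.3227,.106)))
for d in robot.masks_of('glass_jar','wrist'): print(d['conf'],d['rect'])
E
```

```text
t: 2.75
ee_pos: [0.454, -0.3237, 0.2313]
orientation: [0.987, 0.161, -0.0, 0.0]
wrist_force: [0.1, -0.3, 0.8]
grip_width: 1.001
t 2.75 ee [ 0.454  -0.3237  0.2313] F [ 0.1 -0.3  0.8] grip 1.001 delta tool [ 0.0011 -0.0008  0.1783] zaxis [-4.e-04 -3.e-04 -1.e+00] q [-0.71  0.02  1.61 -0.    1.52  0.54]
(np.float64(254.11068334024677), np.float64(184.1308194945174))
0.6 [258.6, 173.2, 68.7, 86.7]
```

View pics/w1.png

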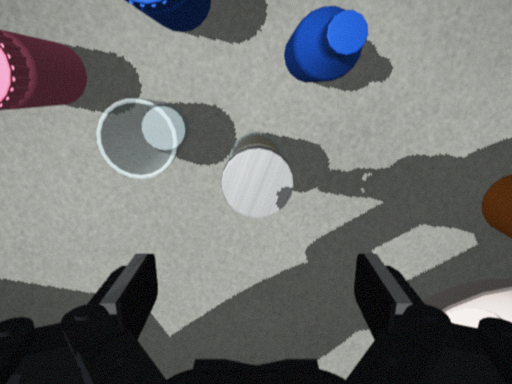

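The wrist view shows the lid at (257,182), centred between the fingers and within 3 px of the prediction. The tumbler is at (140,138), clear of the left finger. I'm descending now.

```bash
python3 -m creep '[0,0.001,-0.001,0.03,0,0,0, 0,0.001,-0.001,0.06,0,0,0, 0,0.001,-0.001,0.09,0,0,0, 0,0.001,-0.001,0.115,0,0,0, 0,0.001,-0.001,0.14,0,0,0, 0,0.001,-0.001,0.16,0,0,0, 0,0.001,-0.001,0.172,0,0,0, 0,0.001,-0.001,0.178,0,0,0, 0,0.001,-0.001,0.178,0,0,0, 0,0.001,-0.001,0.178,0,0,0]' 45
python3 -m creep '[255,0,0,0,0,0,0, 255,0,0,0,0,0,0, 255,0,0,0,0,0,0, 255,0,0,0,0,0,0, 255,0,0,0,0,0,0, 255,0,0,0,0,0,0, 255,0,0,0,0,0,0, 255,0,0,0,0,0,0]' 45
```

```text
t: 4.1
ee_pos: [0.456, -0.3219, 0.0542]
orientation: [0.987, 0.162, 0.0, 0.001]
wrist_force: [-0.5, 0.6, -0.3]
grip_width: 0.996
t: 5.1
ee_pos: [0.456, -0.322, 0.0542]
orientation: [0.987, 0.162, 0.001, 0.001]
wrist_force: [0.8, -0.5, 5.3]
grip_width: 0.695
```

```bash
python3 -m creep '[255,0,0,-0.005,0,0,0, 255,0,0,-0.02,0,0,0, 255,0,0,-0.045,0,0,0, 255,0,0,-0.08,0,0,0, 255,0,0,-0.115,0,0,0, 255,0,0,-0.15,0,0,0, 255,0,0,-0.18,0,0,0, 255,0,0,-0.2,0,0,0, 255,0,0,-0.2,0,0,0]' 60
python3 - <<'E'
from h import *
delta((.4869,.1624,.25))
c=robot.camera('scene');save(c,'s2')
c=robot.camera('wrist');save(c,'w2')
E
```

```text
t: 6.22
ee_pos: [0.4561, -0.322, 0.2553]
orientation: [0.987, 0.162, 0.001, 0.001]
wrist_force: [0.3, 1.2, -3.3]
grip_width: 0.694
t 6.225 ee [ 0.4561 -0.322   0.2553] F [ 0.3  1.2 -3.3] grip 0.694 delta tool [ 0.1838 -0.4493  0.0043] zaxis [ 0.0025 -0.0021 -1.    ] q [-0.71  0.01  1.58  0.    1.56  0.54]
```

View pics/s2.png

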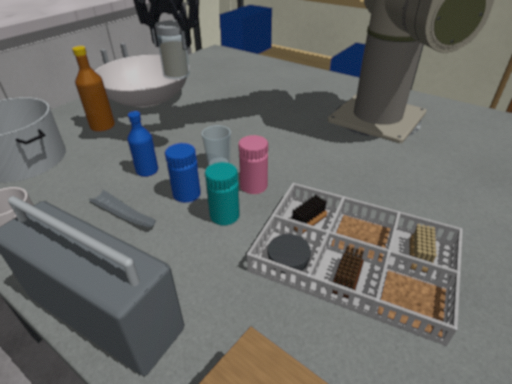

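View pics/w2.png

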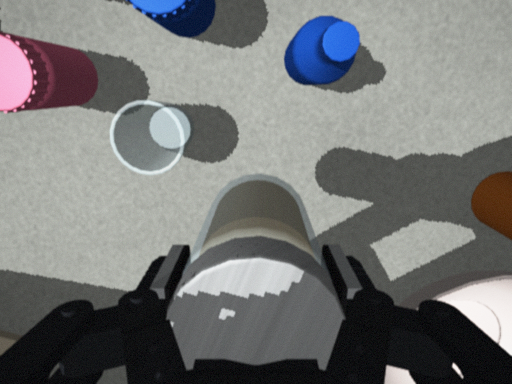

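The jar is held upright in the grip and clear of the tumbler at (150,137). Carrying it over to the near mat.

```bash
python3 -m creep '[255,0.006,-0.015,0,0,0,0, 255,0.02,-0.049,0,0,0,0, 255,0.038,-0.093,0,0,0,0, 255,0.056,-0.137,0,0,0,0, 255,0.074,-0.181,0,0,0,0, 255,0.092,-0.225,0,0,0,0, 255,0.11,-0.269,0,0,0,0, 255,0.128,-0.313,0,0,0,0, 255,0.146,-0.356,0,0,0,0, 255,0.16,-0.391,0,0,0,0]' 60
python3 -m creep '[255,0.012,-0.03,0,0,0,0, 255,0.02,-0.05,0,0,0,0, 255,0.024,-0.058,0,0,0,0, 255,0.024,-0.058,0,0,0,0, 255,0.024,-0.058,0,0,0,0]' 60
python3 - <<'E'
from h import *
delta((.4869,.1624,.0602))
c=robot.camera('top');save(c,'t3')
c=robot.camera('wrist');save(c,'w3')
E
```

```text
t: 7.58
ee_pos: [0.4809, 0.1026, 0.2519]
orientation: [0.987, 0.162, -0.001, -0.0]
wrist_force: [0.4, -0.4, -2.5]
grip_width: 0.69
t: 8.2
ee_pos: [0.4863, 0.1621, 0.253]
orientation: [0.987, 0.161, -0.0, 0.0]
wrist_force: [-0.1, 0.5, -2.7]
grip_width: 0.685
t 8.2 ee [0.4863 0.1621 0.253 ] F [-0.1  0.5 -2.7] grip 0.685 delta tool [ 0.0007 -0.0002  0.1928] zaxis [-5.e-04 -4.e-04 -1.e+00] q [ 0.22 -0.12  1.7  -0.    1.56  1.47]
```

View pics/w3.png

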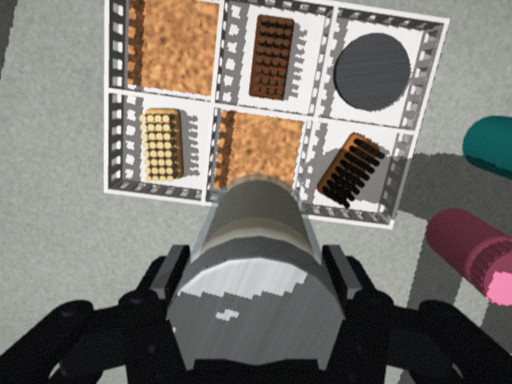

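```bash
python3 -m creep '[255,0,0,0.015,0,0,0, 255,0.001,0,0.045,0,0,0, 255,0.001,0,0.08,0,0,0, 255,0.001,0,0.11,0,0,0, 255,0.001,0,0.14,0,0,0, 255,0.001,0,0.162,0,0,0, 255,0.001,0,0.177,0,0,0, 255,0.001,0,0.185,0,0,0, 255,0.001,0,0.187,0,0,0, 255,0.001,0,0.187,0,0,0]' 60
python3 - <<'E'
from h import *
delta((.4869,.1624,.0602))
c=robot.camera('scene');save(c,'s4')
E
```

```text
t: 9.55
ee_pos: [0.488, 0.1632, 0.067]
orientation: [0.987, 0.162, 0.001, -0.0]
wrist_force: [-0.1, 0.4, -3.0]
grip_width: 0.693
t 9.55 ee [0.488  0.1632 0.067 ] F [-0.1  0.4 -3. ] grip 0.693 delta tool [-0.0013  0.0004  0.0068] zaxis [ 1.1e-03  3.0e-04 -1.0e+00] q [0.22 0.05 1.89 0.   1.2  1.47]
```

View pics/s4.png

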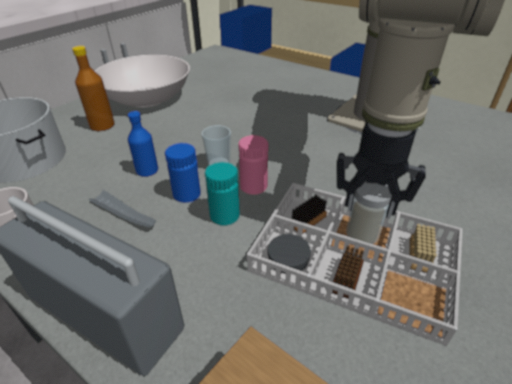

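The jar sits over the middle of the near mat at about (367,220), roughly 6–7 mm above it. Lowering slowly from here.

```bash
python3 -m creep '[255,0,0,0.002,0,0,0, 255,0,0,0.004,0,0,0, 255,0,0,0.005,0,0,0, 255,0,0,0.005,0,0,0]' 60
python3 -m creep '[255,0,0,0.001,0,0,0, 255,0,0,0.001,0,0,0]' 60
```

```text
t: 10.1
ee_pos: [0.4873, 0.163, 0.0611]
orientation: [0.987, 0.162, -0.0, 0.0]
wrist_force: [-0.5, -0.7, -3.1]
grip_width: 0.691
t: 10.35
ee_pos: [0.4876, 0.1631, 0.0604]
orientation: [0.987, 0.162, 0.0, -0.0]
wrist_force: [0.2, 0.3, -2.1]
grip_width: 0.693
```

```bash
python3 -m creep '[255,0,0,0.001,0,0,0, 255,0,0,0.001,0,0,0]' 60
```

```text
t: 10.6
ee_pos: [0.4879, 0.1632, 0.0603]
orientation: [0.987, 0.162, 0.0, -0.0]
wrist_force: [-2.9, -0.8, 7.2]
grip_width: 0.69
```

Contact: the wrist force went from -3 N to +7 N. Releasing.

```bash
python3 -m creep '[200,0,0,0,0,0,0, 0,0,0,0,0,0,0, 0,0,0,0,0,0,0, 0,0,0,0,0,0,0, 0,0,0,0,0,0,0, 0,0,0,0,0,0,0, 0,0,0,0,0,0,0]' 45
python3 -m creep '[0,0,0,-0.01,0,0,0, 0,0,0,-0.03,0,0,0, 0,0,0,-0.065,0,0,0, 0,0,0,-0.1,0,0,0, 0,0,0,-0.14,0,0,0, 0,0,0,-0.17,0,0,0, 0,0,0,-0.185,0,0,0, 0,0,0,-0.19,0,0,0]'
python3 - <<'E'
from h import *
delta((.581,-.2010,.25))
c=robot.camera('scene');save(c,'s5')
c=robot.camera('wrist');save(c,'w5')
E
```

```text
t: 11.48
ee_pos: [0.4875, 0.1631, 0.0593]
orientation: [0.987, 0.162, -0.0, -0.0]
wrist_force: [-0.3, -0.6, -0.6]
grip_width: 1.0
t: 12.48
ee_pos: [0.4878, 0.1632, 0.2501]
orientation: [0.987, 0.162, 0.001, -0.0]
wrist_force: [0.2, -0.5, 0.0]
grip_width: 0.999
t 12.475 ee [0.4878 0.1632 0.2501] F [ 0.2 -0.5  0. ] grip 0.999 delta tool [-2.780e-02  3.749e-01  1.000e-04] zaxis [ 1.2e-03  3.0e-04 -1.0e+00] q [ 0.22 -0.11  1.7   0.    1.55  1.47]
```

View pics/w5.png

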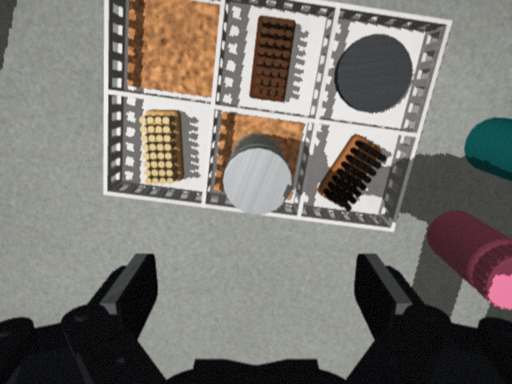

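The glass jar stands upright in the cell with its lid at (258,180). Next is the storage jar.

```bash
python3 -m creep '[0,-0.001,0.015,0,0,0,0, 0,-0.004,0.06,0,0,0,0, 0,-0.008,0.11,0,0,0,0, 0,-0.012,0.16,0,0,0,0, 0,-0.016,0.21,0,0,0,0, 0,-0.019,0.26,0,0,0,0, 0,-0.023,0.31,0,0,0,0, 0,-0.026,0.35,0,0,0,0, 0,-0.028,0.37,0,0,0,0, 0,-0.028,0.375,0,0,0,0]'
python3 -m creep '[0,0,0,0,0,0,0, 0,0,0,0,0,0,0]'
python3 - <<'E'
from h import *
delta((.581,-.2010,.058))
c=robot.camera('wrist');save(c,'w6');print(proj(c,(.581,-.201,.114)))
E
```

```text
t: 13.82
ee_pos: [0.58, -0.2023, 0.2481]
orientation: [0.987, 0.161, -0.001, -0.001]
wrist_force: [-0.9, 0.8, -0.9]
grip_width: 0.999
t: 14.08
ee_pos: [0.5806, -0.2, 0.2494]
orientation: [0.987, 0.162, 0.0, -0.0]
wrist_force: [0.1, -0.1, 0.6]
grip_width: 1.0
t 14.075 ee [ 0.5806 -0.2     0.2494] F [ 0.1 -0.1  0.6] grip 1.0 delta tool [0.     0.0012 0.1914] zaxis [ 0.e+00  3.e-04 -1.e+00] q [-0.42  0.16  1.42  0.    1.56  0.83]
(np.float64(256.395648743808), np.float64(182.07741276310915))
```

View pics/w6.png

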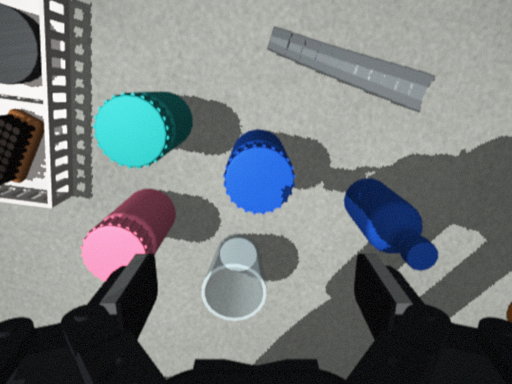

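Blue cap at (259,180), centred between the fingers. Its neighbours are clear: teal (130,130), bottle (385,220), tumbler (235,290). I'm descending.

```bash
python3 -m creep '[0,0,0.002,0.03,0,0,0, 0,0,0.002,0.07,0,0,0, 0,0,0.002,0.1,0,0,0, 0,0,0.002,0.13,0,0,0, 0,0,0.002,0.155,0,0,0, 0,0,0.002,0.175,0,0,0, 0,0,0.002,0.186,0,0,0, 0,0,0.002,0.191,0,0,0, 0,0,0.002,0.191,0,0,0, 0,0,0.002,0.191,0,0,0]' 45
python3 -m creep '[255,0,0,0,0,0,0, 255,0,0,0,0,0,0, 255,0,0,0,0,0,0, 255,0,0,0,0,0,0, 255,0,0,0,0,0,0, 255,0,0,0,0,0,0, 255,0,0,0,0,0,0, 255,0,0,0,0,0,0]' 45
```

```text
t: 15.38
ee_pos: [0.5819, -0.2035, 0.0594]
orientation: [0.987, 0.162, 0.001, 0.0]
wrist_force: [-0.4, 0.6, 0.7]
grip_width: 0.999
t: 16.38
ee_pos: [0.5817, -0.2033, 0.0592]
orientation: [0.987, 0.162, 0.0, 0.0]
wrist_force: [-1.7, 1.3, 5.9]
grip_width: 0.716
```

```bash
python3 -m creep '[255,0,0,-0.005,0,0,0, 255,0,0,-0.02,0,0,0, 255,0,0,-0.045,0,0,0, 255,0,0,-0.08,0,0,0, 255,0,0,-0.115,0,0,0, 255,0,0,-0.155,0,0,0, 255,0,0,-0.19,0,0,0, 255,0,0,-0.215,0,0,0, 255,0,0,-0.22,0,0,0, 255,0,0,-0.22,0,0,0]' 60
python3 - <<'E'
from h import *
delta((.5704,.2852,.27))
c=robot.camera('scene');save(c,'s7')
c=robot.camera('wrist');save(c,'w7')
E
```

```text
t: 17.62
ee_pos: [0.5811, -0.2031, 0.2779]
orientation: [0.987, 0.162, -0.0, -0.0]
wrist_force: [-0.1, 0.2, -3.5]
grip_width: 0.715
t 17.625 ee [ 0.5811 -0.2031  0.2779] F [-0.1  0.2 -3.5] grip 0.715 delta tool [ 0.1457 -0.4662  0.008 ] zaxis [-3.e-04  1.e-04 -1.e+00] q [-0.42  0.16  1.37 -0.    1.61  0.83]
```

View pics/s7.png

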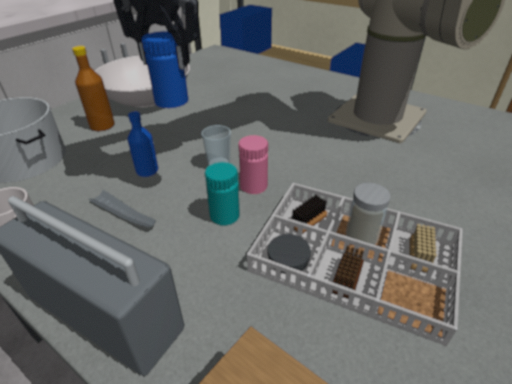

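View pics/w7.png

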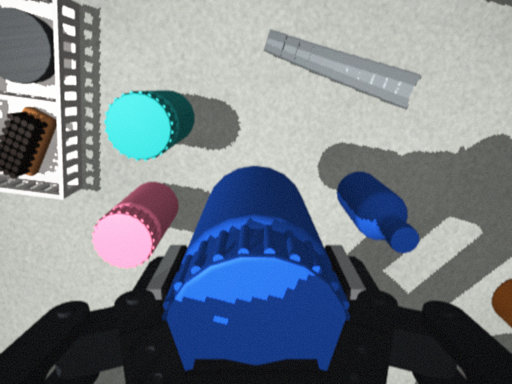

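Storage jar held upright, glass jar still standing in the rack at (368,212). Carrying to the far mat.

```bash
python3 -m creep '[255,0.005,-0.015,0,0,0,0, 255,0.015,-0.049,0,0,0,0, 255,0.029,-0.094,0,0,0,0, 255,0.043,-0.139,0,0,0,0, 255,0.057,-0.184,0,0,0,0, 255,0.071,-0.229,0,0,0,0, 255,0.085,-0.274,0,0,0,0, 255,0.099,-0.319,0,0,0,0, 255,0.113,-0.363,0,0,0,0, 255,0.126,-0.403,0,0,0,0]' 60
python3 -m creep '[255,0.011,-0.036,0,0,0,0, 255,0.018,-0.057,0,0,0,0, 255,0.02,-0.063,0,0,0,0, 255,0.02,-0.063,0,0,0,0, 255,0.02,-0.063,0,0,0,0]' 60
python3 - <<'E'
from h import *
delta((.5704,.2852,.0652))
c=robot.camera('wrist');save(c,'w8')
E
```

```text
t: 18.98
ee_pos: [0.5708, 0.2216, 0.2774]
orientation: [0.987, 0.162, -0.001, -0.0]
wrist_force: [0.2, -0.2, -2.5]
grip_width: 0.715
t: 19.6
ee_pos: [0.5712, 0.2838, 0.2783]
orientation: [0.987, 0.161, -0.0, 0.0]
wrist_force: [0.3, -0.4, -3.5]
grip_width: 0.713
t 19.6 ee [0.5712 0.2838 0.2783] F [ 0.3 -0.4 -3.5] grip 0.713 delta tool [-0.0003 -0.0017  0.2131] zaxis [ 1.e-04 -4.e-04 -1.e+00] q [ 0.38  0.22  1.3  -0.    1.62  1.63]
```

View pics/w8.png

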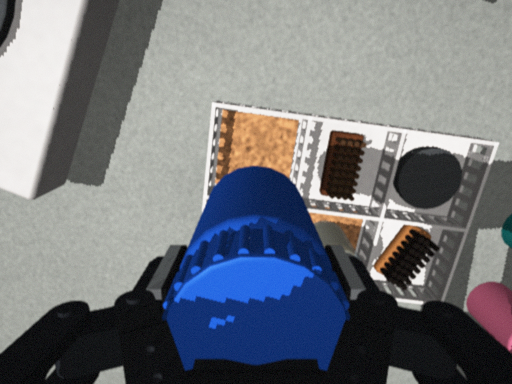

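A white block shows at the left, around (40,100). I can't tell its height from this one view, so I'll shift away and triangulate it before descending.

```bash
python3 - <<'E'
from h import *
import pickle
c=robot.camera('wrist');pickle.dump(c,open('wa.pkl','wb'))
c=robot.camera('top');save(c,'t8')
E
python3 -m creep '[255,0,0.015,0,0,0,0, 255,0,0.035,0,0,0,0, 255,0,0.04,0,0,0,0, 255,0,0.04,0,0,0,0, 255,0,0.04,0,0,0,0]' 60
python3 - <<'E'
from h import *
import pickle
c=robot.camera('wrist');pickle.dump(c,open('wb.pkl','wb'))
a=pickle.load(open('wa.pkl','rb'))
g=np.hstack([cv2.resize(k['image'][0:250,0:200,::-1],None,fx=2,fy=2) for k in(a,c)]);cv2.imwrite('pics/pair.png',g)
E
```

```text
t: 20.38
ee_pos: [0.5836, 0.2474, 0.2783]
orientation: [0.987, 0.162, -0.0, -0.0]
wrist_force: [-0.1, 0.5, -2.6]
grip_width: 0.715
```

View pics/pair.png

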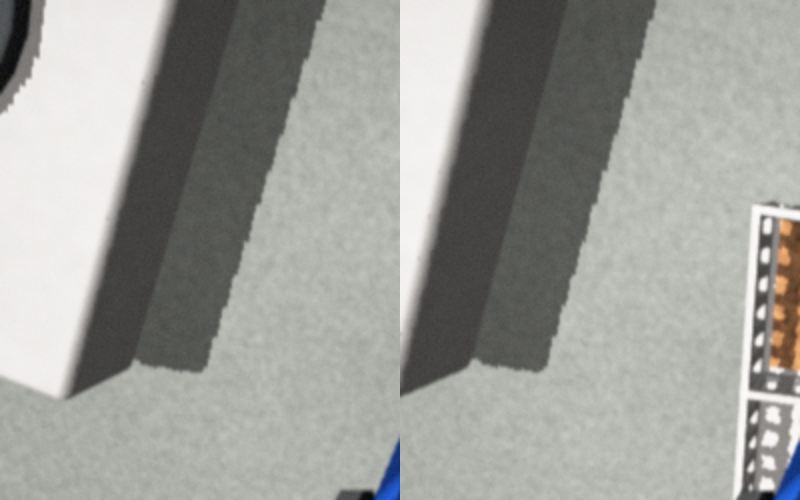

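View pics/t8.png

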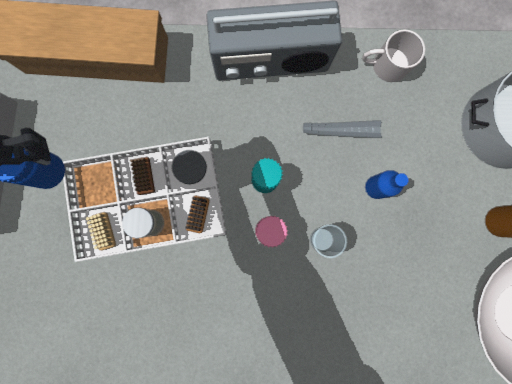

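```bash
python3 - <<'E'
from h import *
import pickle
a=pickle.load(open('wa.pkl','rb'));b=pickle.load(open('wb.pkl','rb'))
p=atz(a,66,179,0);print(p, atz(b,37,179,0))
for h in (.05,.08,.1,.12,.15,.2): print(h,proj(a,(p[0],p[1],h)),'want 32,200')
delta((.5704,.2852,.0652))
E
```

```text
[0.46066073 0.50204474 0.        ] [4.60706749e-01 5.00767035e-01 5.55111512e-17]
0.05 (np.float64(42.63771094354908), np.float64(190.31950304719732)) want 32,200
0.08 (np.float64(25.63393843251845), np.float64(198.55817581968896)) want 32,200
0.1 (np.float64(12.703732827934175), np.float64(204.8231227770833)) want 32,200
0.12 (np.float64(-1.7680816048195993), np.float64(211.8350104895503)) want 32,200
0.15 (np.float64(-27.028633454289093), np.float64(224.07426037397042)) want 32,200
0.2 (np.float64(-82.31188873593914), np.float64(250.86011920430764)) want 32,200
t 20.425 ee [0.5835 0.2476 0.2783] F [ 0.2  0.5 -2.4] grip 0.71 delta tool [-0.0004 -0.0398  0.2131] zaxis [-1.e-04  2.e-04 -1.e+00] q [0.32 0.21 1.32 0.   1.62 1.57]
```

The block is about 7–8 cm high and more than 0.2 m away, so it isn't in the way. Going back over the mat and descending.

```bash
python3 -m creep '[255,0,-0.02,0,0,0,0, 255,0,-0.035,0,0,0,0, 255,0,-0.04,0,0,0,0, 255,0,-0.04,0.02,0,0,0, 255,0,-0.04,0.05,0,0,0, 255,0,-0.04,0.08,0,0,0, 255,0,-0.04,0.11,0,0,0, 255,0,-0.04,0.13,0,0,0, 255,0,-0.04,0.14,0,0,0, 255,0,-0.04,0.14,0,0,0]' 60
python3 - <<'E'
from h import *
delta((.5704,.2852,.0652))
c=robot.camera('scene');save(c,'s9')
E
```

```text
t: 21.68
ee_pos: [0.5707, 0.2849, 0.1377]
orientation: [0.987, 0.162, -0.0, 0.0]
wrist_force: [0.2, -0.7, -2.7]
grip_width: 0.712
t 21.675 ee [0.5707 0.2849 0.1377] F [ 0.2 -0.7 -2.7] grip 0.712 delta tool [-0.0001 -0.0004  0.0725] zaxis [-9.e-04 -4.e-04 -1.e+00] q [ 0.38  0.29  1.48 -0.    1.37  1.63]
```

View pics/s9.png

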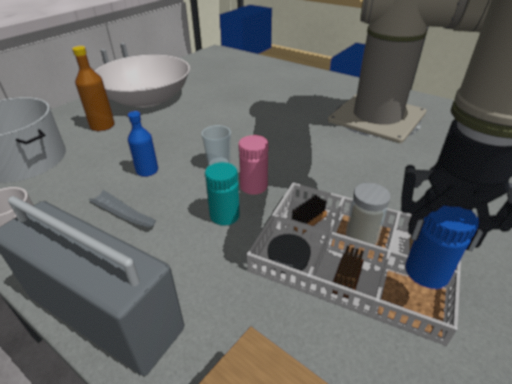

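```bash
python3 - <<'E'
from h import *
c=robot.camera('scene')
for z in (0.079,0.193): print(proj(c,(.5707,.2849,z)))
im=c['image'][:,:,::-1].copy()
for z in (0.079,0.193):
    P=np.array([proj(c,(.5707+.031*np.cos(t),.2849+.031*np.sin(t),z)) for t in np.linspace(0,6.3,50)]);cv2.polylines(im,[np.round(P).astype(np.int32)],True,(0,0,255),1)
cv2.imwrite('pics/ov.png',cv2.resize(im[150:330,330:510],None,fx=3,fy=3))
E
```

```text
(np.float64(425.59104813506804), np.float64(271.21321837084145))
(np.float64(451.4032740978515), np.float64(213.23086682288834))
```

View pics/ov.png

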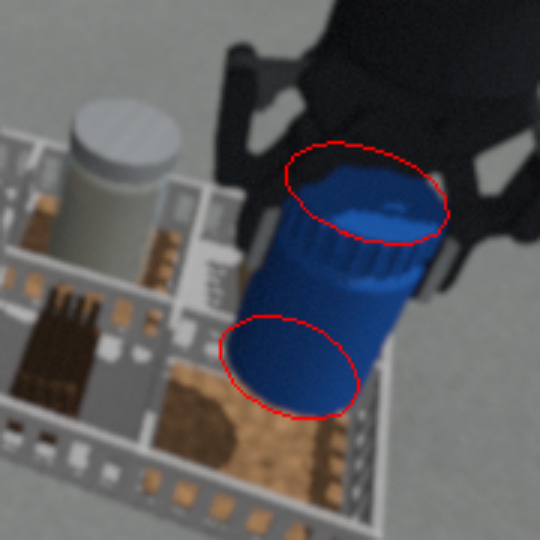

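The overlay agrees with the jar hanging upright, offset by no more than about 3 mm. Lowering further.

```bash
python3 -m creep '[255,0,0,0.01,0,0,0, 255,0,0,0.03,0,0,0, 255,0,0,0.048,0,0,0, 255,0,0,0.058,0,0,0, 255,0,0,0.064,0,0,0, 255,0,0,0.067,0,0,0, 255,0,0,0.068,0,0,0, 255,0,0,0.068,0,0,0]' 60
python3 -m creep '[255,0,0,0.001,0,0,0, 255,0,0,0.002,0,0,0, 255,0,0,0.003,0,0,0, 255,0,0,0.003,0,0,0]' 60
```

```text
t: 22.78
ee_pos: [0.5713, 0.2852, 0.0709]
orientation: [0.987, 0.162, 0.0, -0.0]
wrist_force: [-0.3, 0.2, -2.6]
grip_width: 0.711
t: 23.28
ee_pos: [0.5708, 0.285, 0.0671]
orientation: [0.987, 0.162, -0.0, 0.0]
wrist_force: [0.3, 0.1, -3.1]
grip_width: 0.717
```

```bash
python3 -m creep '[255,0,0,0.001,0,0,0, 255,0,0,0.001,0,0,0]' 60
python3 -m creep '[255,0,0,0.001,0,0,0, 255,0,0,0.001,0,0,0]' 60
```

```text
t: 23.52
ee_pos: [0.5708, 0.2851, 0.0661]
orientation: [0.987, 0.162, -0.0, 0.0]
wrist_force: [-0.2, -0.1, -3.3]
grip_width: 0.712
t: 23.78
ee_pos: [0.571, 0.2852, 0.0654]
orientation: [0.987, 0.162, 0.0, -0.0]
wrist_force: [0.5, -0.3, -2.8]
grip_width: 0.712
```

```bash
python3 -m creep '[255,0,0,0.0007,0,0,0, 255,0,0,0.0007,0,0,0]' 60
```

```text
t: 24.02
ee_pos: [0.5711, 0.2852, 0.0653]
orientation: [0.987, 0.162, 0.0, -0.0]
wrist_force: [-2.6, -0.7, 4.2]
grip_width: 0.716
```

Contact at +4 N. Releasing and backing off.

```bash
python3 -m creep '[200,0,0,0,0,0,0, 0,0,0,0,0,0,0, 0,0,0,0,0,0,0, 0,0,0,0,0,0,0, 0,0,0,0,0,0,0, 0,0,0,0,0,0,0, 0,0,0,0,0,0,0]' 45
python3 -m creep '[0,0,0,-0.01,0,0,0, 0,0,0,-0.03,0,0,0, 0,0,0,-0.065,0,0,0, 0,0,0,-0.1,0,0,0, 0,0,0,-0.14,0,0,0, 0,0,0,-0.17,0,0,0, 0,0,0,-0.185,0,0,0, 0,0,0,-0.19,0,0,0]'
python3 -m creep '[0,-0.03,0.02,0,0,0,0, 0,-0.07,0.06,0,0,0,0, 0,-0.1,0.1,0,0,0,0, 0,-0.1,0.12,0,0,0,0, 0,-0.1,0.12,0,0,0,0]'
python3 - <<'E'
from h import *
delta((.57,.285,.25))
c=robot.camera('scene');save(c,'s10')
c=robot.camera('top');save(c,'t10')
E
```

```text
t: 24.9
ee_pos: [0.5709, 0.2851, 0.0646]
orientation: [0.987, 0.162, 0.0, -0.0]
wrist_force: [-0.8, -0.0, 0.2]
grip_width: 1.003
t: 25.9
ee_pos: [0.5713, 0.2852, 0.2562]
orientation: [0.987, 0.162, 0.001, -0.0]
wrist_force: [0.4, 0.2, 0.2]
grip_width: 0.999
t: 26.52
ee_pos: [0.5146, 0.1384, 0.2538]
orientation: [0.987, 0.161, -0.0, -0.0]
wrist_force: [-0.3, 0.3, 0.0]
grip_width: 1.001
t 26.525 ee [0.5146 0.1384 0.2538] F [-0.3  0.3  0. ] grip 1.001 delta tool [ 0.099  -0.1215  0.0037] zaxis [-9.e-04 -1.e-04 -1.e+00] q [ 0.17 -0.06  1.64  0.    1.56  1.41]
```

View pics/s10.png

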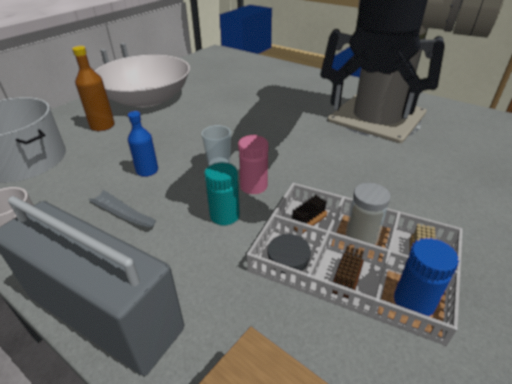

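View pics/t10.png

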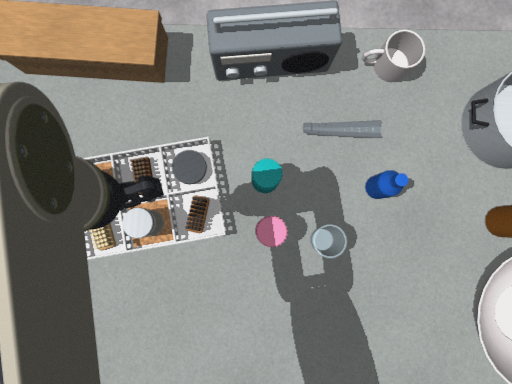

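Both jars stand in their cells: glass at (368,213), storage at (427,275). One quick upright check before I hand in.

```bash
python3 - <<'E'
from h import *
c=robot.camera('scene')
im=c['image'][:,:,::-1].copy()
for x,y,r,h in((.571,.285,.031,.114),(.4875,.163,.03,.106)):
  for z in (.006,.006+h):
    P=np.array([proj(c,(x+r*np.cos(t),y+r*np.sin(t),z)) for t in np.linspace(0,6.3,50)]);cv2.polylines(im,[np.round(P).astype(np.int32)],True,(0,0,255),1)
cv2.imwrite('pics/ov2.png',cv2.resize(im[160:340,320:480],None,fx=3,fy=3))
E
```

```text
(no output)
```

View pics/ov2.png

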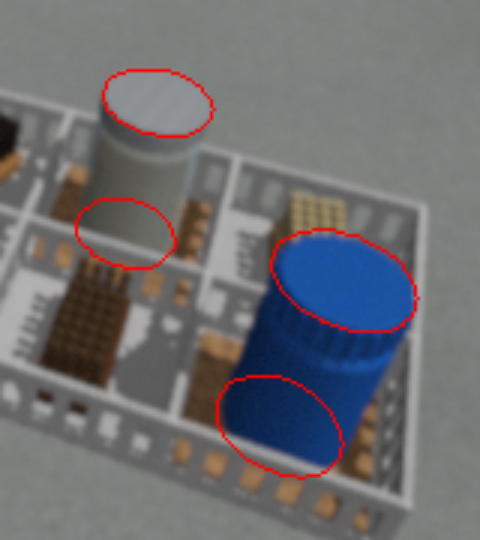

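The outlines fit both jars: upright, fully inside their cells, tops at the expected height.

```bash
python3 -c "
from cell import robot
print(robot.close_job(), robot.sense()['t'])"
```

```text
the job is handed in; nothing more can be done
the job is handed in; nothing more can be done
```

Both jars now stand upright in the rack: the glass jar on the near mat and the blue storage jar on the far mat. I set each down gently until contact (+7 N and +4 N at the wrist) and then released it. The gripper was well clear when I handed in, at about 26.6 s.

- **Final check:** jar outlines projected from the expected positions into the scene picture fit both jars to within a few pixels. They are upright, inside the cells, with tops at the expected height. In the pictures, the look-alikes, tumbler and slim bottle stood as before.
- **Disagreements:** the scene camera placed the storage jar about 3 mm from where the top camera did, small against the nearly 20 mm of room around each jar. The scene picture's fit for the glass jar at the start was poor, so I used the top camera and confirmed it with the wrist camera.
- **Unlisted object:** a white block showed near the far mat. I measured it as about 7–8 cm high and over 0.2 m away before lowering the storage jar.

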